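# Snap the lid onto the charging case and hold it down

### The job

Take the loose lid out of the white dish, put it mouth down over the neck of the open charging case and press it straight down until it snaps on. Then keep pressing, so that the lid stays fully down on the case's shoulder against the spring inside, and finish like that, still pressing: do not let go of it or ease off. Leave the dish and everything else on the shelf where it stands.

Things in the scene. Friction and masses are not known exactly. Their poses are not given: they have to be found in the camera images.
- lid: Loose round navy plastic lid, about 45 g, lying mouth down in the white dish. 50 mm across, 46 mm tall: skirt with a flat top disc 28 mm up, and a twist bar on it (point lid_bar). Origin: centre of its underside, z up. Hollow: mouth 38 mm across, 43 mm above its 3 mm high inner lip; ceiling 24 mm above the underside. Can be gripped by the bar or round the skirt.
- lid_bar (a point): Middle of the lid's twist bar, 37 mm above the lid's underside. The bar is 42 mm long (lid's x), 14 mm wide (lid's y) and 18 mm high (28 to 46 mm above the underside).
- dish: Shallow white ceramic dish, 140 mm across the rim, 16 mm high, floor 6 mm thick and flat to a radius of about 57 mm. Loose. Origin: centre of its underside.
- case: The open navy charging case, fixed to the shelf: round, 68 mm across, with a flat shoulder 40 mm above the shelf, from which the neck rises. Origin: centre of its underside, z up. The lid fits at any turn about z. A second case of the same size, with its lid on, is a bystander.
- neck_top (a point): Centre of the top of the case's neck, 22 mm above the shoulder. Neck 34 mm across, its top 7 mm tapering to 24 mm; a sprung brass pin 14 mm across stands 8 mm above it. Four steel latch balls stand 4 mm out of the neck, centred 10.5 mm above the shoulder.
- shoulder (a point): Centre of the case's shoulder plane; the lid is fully down when its origin is here. Coming down, its lip meets the latch balls 14 mm above this; passing them takes about 11 N, then the force drops as they snap out above the lip (7 to 4 mm). From 6 mm on the pin pushes back: left alone the snapped lid stands about 5 mm up; 7 to 9 N holds it fully down.
- contact_pin (a joint): Travel of the sprung brass pin in m: 0 when out, growing downwards (1.5 N per mm); about 0.006 when the lid is fully down, about 0.001 when it is snapped on but not pressed.
- closed_case: The second navy case, loose, same body with a lid on: 86 mm tall. Bystander. Origin: centre of its underside.
- eartip_holder: Wooden ear-tip holder, 104 x 36 x 34 mm. Bystander. Origin: centre of its underside.
- flashlight: Aluminium flashlight lying down, 124 mm long, 33 mm high. Bystander. Origin: centre of its underside.
- cream_jar: Small white jar, 54 mm across, 45 mm high. Bystander. Origin: centre of its underside.
- glasses_case: Dark wooden glasses case, 160 x 62 x 42 mm. Bystander. Origin: centre of its underside.
- mug: Ceramic mug, 76 mm across, 85 mm high. Bystander. Origin: centre of its underside.
Things that resemble listed ones, but are neither listed nor needed, are in the scene too. Leave any green look-alike of the lid alone.

How it is judged (in metres and radians):
On the way, in this order (a step that is already met when the one before it is completed fails the run):
1. the lid is lifted clear of the dish (height (world z) of lid above 0.06 m and contact force between lid and dish below 0.05 N), for 0.2 s.
2. the lid is snapped onto the neck, its lip past the latch balls (horizontal distance between lid and shoulder below 0.003 m and angle between lid's own z axis and vertical below 0.1 rad and z of lid in the frame of shoulder below 0.0055 m), for 0.1 s.
At the end, for the whole second after the job is handed in: The lid is on the case's neck (within 3 mm of its axis, tilted less than 0.1 rad), its underside less than 2 mm above the shoulder with the sprung pin pushed in more than 3.5 mm, and the fingers still press on it with more than 4 N, at rest (horizontal distance between lid and shoulder below 0.003 m and angle between lid's own z axis and vertical below 0.1 rad and z of lid in the frame of shoulder below 0.002 m and value of joint contact_pin above 0.0035 m and contact force between the fingers and lid above 4 N and linear speed of lid below 0.02 m/s); the arm keeps its last pose, push and grip.
It fails at once if a bystander is shoved more than 30 mm or tipped (distance of any of closed_case, eartip_holder, flashlight, cream_jar, glasses_case, mug from where it was at the start of the episode above 0.03 m or angle between any of closed_case, eartip_holder, flashlight, cream_jar, glasses_case, mug's own z axis and vertical above 0.6 rad).
It fails at once if the dish is dragged more than 40 mm (distance of dish from where it was at the start of the episode above 0.04 m).
It also fails if it takes over 45 s, if anything falls off the work surface, if the arm or the gripper's body presses on something with over 40 N, if the wrist force passes 120 N, or if a joint passes its speed limit or range.

### The arm

A 7-joint arm with a two-finger parallel gripper is mounted at the origin on the work surface. World frame = base frame: x ahead of the robot, y to its left, z up, the work surface at z = 0. Lengths are in mm, angles in rad, forces in N, time in s.
With the tool pointing down it reaches from about 400 to 875 mm from the base axis. Payload 4.4 kg.
Tool frame: the origin (TCP) lies at the very end of the fingers, on their centre line; the grasp point (between the pads) lies 19 mm behind it; y points along the fingers, z is the direction in which the jaws open and shut, and the axes are right-handed (so a half turn about y gives the same grasp; the last joint's range is limited). The gripper opens to 85 mm and grips with 20 to 120 N. Pads are 22 mm wide; open, the fingers measure 114 mm over their backs; the gripper's body (76 mm by 85 mm) begins 54 mm behind the grasp point. The pads swing forward as they close: fully open they stand 13 mm farther back than shut.
Start: joints at [1.057, 0.628, 0.038, 1.517, -0.027, 0.996, -0.02], TCP at [281.468, -585.913, 231.313] pointing down, gripper open.
Joint ranges: [-3.06, 3.06], [-0.37, 2.12], [-1.25, 1.32], [0.18, 2.47], [-1.1, 4.24], [0.23, 1.98], [-2.94, 2.94]. Speed limits (rad/s): [2.57, 2.57, 3.14, 3.14, 3.14, 3.14, 3.14].

### API

Orientations are given as [roll, pitch, yaw] about the fixed x, y, z axes, in that order (R = Rz(yaw) Ry(pitch) Rx(roll)).
In Python, from cell import * gives the robot as it stands.
- The arm moves only by the tool apply_moves, never from a script. Its argument "targets" is a list of rows, each a list of 6 numbers: the shift along the tool's x, y, z in units of 40 mm (1.0 is 40 mm), then the turn, a rotation vector about the tool's x, y, z in units of 8 degrees (1.0 is 8 degrees). A call has 1 to 12 rows; each row shifts and turns the commanded pose from where the row before left it, along the tool's axes as they then stand; what a row does not reach is not made up. A row lasts 1/8 s, in which the tool goes at most 62.5 mm and 10.7 degrees, less where a joint would pass 70% of its speed; a pose out of reach is approached as far as the arm can. A call is refused whole if a number of a shift passes 1 or a number of a turn 1, either way. A call with a gripper value outside its range is refused whole. "jaw" is the gripper command: -1 is shut, 1 is fully open, values between are in proportion, set as the call begins (left out, the last holds). The fingers move at their own pace and stop on an object; the grip force is fixed at half the most. Time passes only in rows, so rows that do not move let the fingers close. It gives the time, the measured TCP pose, the force and the opening at its end, in the units of the state.
- read_state(): the state, without advancing time (a new reading comes with each control period).
- get_image(name): name is "side" or "top" or "wrist"; returns the picture (420x560x3 uint8, red, green, blue); there is no depth.
- calibration(name): a dict with "fx", "fy", "cx", "cy" (pixels), "k1" (the pictures are not rectified: a ray, as slopes to the right and down, at radius r is drawn at 1 + k1 r^2 times it, then the intrinsics apply), "world_from_camera" (4x4, takes a point from camera to world coordinates). Camera axes: x right, y down, z forward; pixel columns grow to the right and rows downward; lengths in mm; the calibration is good to about 2 mm. A picture is of the moment at which its call begins: read the wrist's pose just before it. calibration takes no time and is no camera call; for the wrist camera it gives the pose at the moment of the call.
- finish_job(): hands the job in, once; it reports no verdict.
The state is a dict: "clock": time; "qpos": joint angles; "qd": joint speeds; "tau": joint torques, N m; "eef_pos": TCP position; "tool_rot": TCP orientation; "force": force on the tool from outside, world axes, zero at the start; "torque": the same for the moment, N m; "width": finger opening in mm.
Only numpy, scipy, OpenCV 4.12 (cv2) and the standard library are available. Lean on these libraries where they do the work, as an engineer would, in place of code of your own. Each camera call takes 0.05 s, during which the arm holds its last target. There are 200 camera calls.

## Working session

There is one attempt and no reset: what is moved stays moved. The work goes in short steps, Python scripts to look and compute and a tool call to move; the robot and the scene stay as the last step left them, time stands still between calls to the robot, and variables do not carry over. Pictures are saved under pics/ and viewed, about 8 in all and at most 12, crops included, and the job is handed in when it is done.

Besides the shell and the picture viewer there is one more tool, called after "Request:" as a command line: name --pt "numbers of a row" for each row, then --argument value for the rest. apply_moves: Moves the arm, as the interface text tells. Its arguments: {"type":"object","properties":{"targets":{"type":"array"},"jaw":{"type":"number"}},"required":["targets"]}

```bash
mkdir -p pics; cat > h.py <<'E'
from cell import *
import numpy as np, cv2
def snap(n,f):
    c=calibration(n); im=get_image(n); cv2.imwrite(f'pics/{f}.png',im[:,:,::-1]); np.save(f'pics/{f}.npy',im)
    import pickle; pickle.dump(c,open(f'pics/{f}.pkl','wb')); return im,c
def load(f):
    import pickle; return np.load(f'pics/{f}.npy'),pickle.load(open(f'pics/{f}.pkl','rb'))
def ray(c,u,v):
    K=np.array([[c['fx'],0,c['cx']],[0,c['fy'],c['cy']],[0,0,1.]])
    p=cv2.undistortPoints(np.array([[[u,v]]],float),K,np.array([c['k1'],0,0,0.]))[0,0]
    T=np.array(c['world_from_camera']); return T[:3,3],T[:3,:3]@np.array([p[0],p[1],1])
def onz(c,u,v,z):
    o,d=ray(c,u,v); return o+d*(z-o[2])/d[2]
def proj(c,P):
    T=np.linalg.inv(np.array(c['world_from_camera'])); q=T[:3,:3]@np.array(P,float)+T[:3,3]
    x,y=q[:2]/q[2]; s=1+c['k1']*(x*x+y*y); return c['fx']*x*s+c['cx'],c['fy']*y*s+c['cy']
E
python3 - <<'E'
from h import *
print(read_state())
a,c=snap('top','t0'); b,d=snap('side','s0'); 
for k in (c,d): print({x:np.round(k[x],3).tolist() for x in k})
E
```

```text
{'clock': 0.0, 'qpos': array([ 1.05721008,  0.62936046,  0.03844705,  1.5183879 , -0.02697142,
        0.99630706, -0.01999503]), 'qd': array([ 1.93551083e-04,  9.64386646e-04,  8.11123013e-04, -7.26970480e-04,
       -9.55256929e-05,  5.90428227e-04, -8.66114220e-04]), 'tau': array([-8.04729552e-05, -5.63405836e+01,  1.22631390e+00, -1.93440539e+01,
        1.10507780e-02,  1.05073774e-02, -2.42772347e-05]), 'eef_pos': array([ 281.16895632, -585.33015555,  230.37355168]), 'tool_rot': array([-1.57274020e+00, -5.38933486e-05, -2.69379040e+00]), 'force': array([-0.25525797, -0.53639184, -0.48417721]), 'torque': array([-0.04228428,  0.03915269,  0.05986618]), 'width': 84.76583608936325}
{'fx': 434.58, 'fy': 434.58, 'cx': 281.834, 'cy': 204.648, 'k1': 0.043, 'world_from_camera': [[-0.001, -0.997, 0.081, 500.124], [-1.0, 0.003, 0.02, -24.95], [-0.02, -0.081, -0.997, 1260.754], [0.0, 0.0, 0.0, 1.0]]}
{'fx': 525.817, 'fy': 525.817, 'cx': 276.683, 'cy': 202.542, 'k1': 0.042, 'world_from_camera': [[0.931, -0.228, 0.284, 141.393], [-0.364, -0.617, 0.698, -1115.835], [0.016, -0.753, -0.658, 1103.292], [0.0, 0.0, 0.0, 1.0]]}
```

View pics/t0.png

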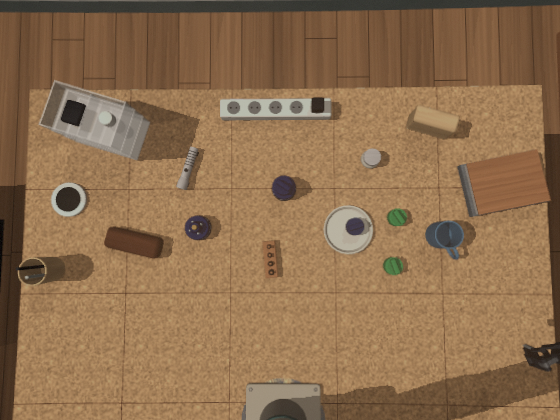

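View pics/s0.png

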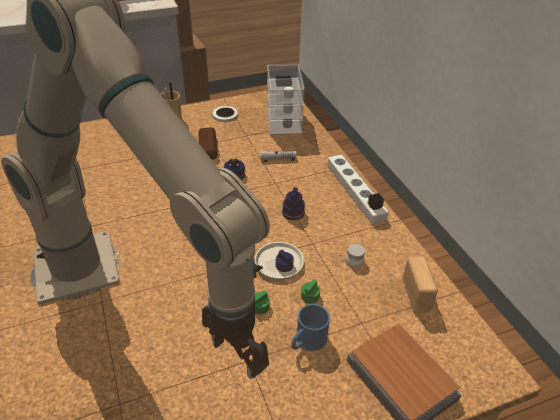

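The top view shows three navy items: one in the white dish at (355,226), one at (284,188) and one at (197,228) with a bright pin and balls. The first is the lid. The second stands tall with a bar, so it is the closed case. The third is the open case. The green look-alikes are at (398,217) and (393,266). I'll confirm this in an enlarged crop and take a first measurement.

```bash
python3 - <<'E'
from h import *
im,c=load('t0')
A=cv2.resize(im[200:256,326:386],None,fx=6,fy=6,interpolation=cv2.INTER_CUBIC)
B=cv2.resize(im[200:256,167:227],None,fx=6,fy=6,interpolation=cv2.INTER_CUBIC)
cv2.imwrite('pics/crop0.png',np.hstack([A,B])[:,:,::-1])
hsv=cv2.cvtColor(im,cv2.COLOR_RGB2HSV)
m=((hsv[...,0]>105)&(hsv[...,0]<140)&(hsv[...,1]>80)&(hsv[...,2]<110)).astype(np.uint8)
m=cv2.morphologyEx(m,cv2.MORPH_CLOSE,np.ones((5,5)))
n,l,s,ce=cv2.connectedComponentsWithStats(m)
for i in range(1,n):
    if s[i,4]>60: print(s[i],ce[i],[onz(c,*ce[i],z).round(1)[:2] for z in (25,35,40)])
w=((hsv[...,1]<60)&(hsv[...,2]>130)).astype(np.uint8)
n,l,s,ce=cv2.connectedComponentsWithStats(w)
for i in range(1,n):
    if s[i,4]>100 and 300<ce[i][0]<400 and 190<ce[i][1]<270: 
        u,v=s[i,0]+s[i,2]/2-.5,s[i,1]+s[i,3]/2-.5; print('dish',s[i],onz(c,u,v,16))
E
```

```text
dish [ 324  205   49   49 1498] [ 530.67744981 -188.28915885   16.        ]
```

View pics/crop0.png

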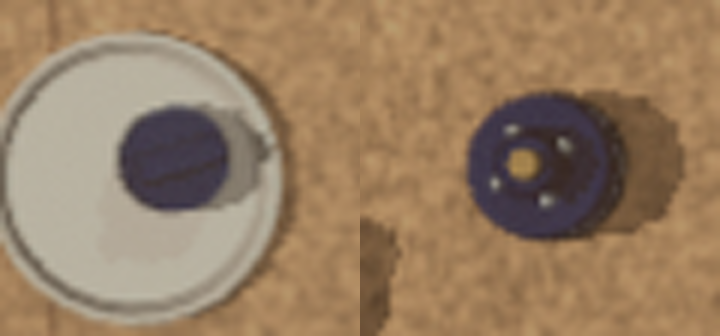

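The crop confirms it: the left item is a plain navy lid with a bar across it, in the white dish. The right item is the case with its brass pin and four balls. Next I'll work out positions and the move.

```bash
cat >> h.py <<'E'
from scipy.spatial.transform import Rotation as Ro
def rel(P,yaw=None,note=''):
    """tool-axis shift (units of 40mm) to TCP target P, and yaw turn about tool y (units 8deg)"""
    s=read_state(); R=Ro.from_euler('xyz',s['tool_rot']).as_matrix()
    d=R.T@(np.array(P)-s['eef_pos'])/40
    print(note,'eef',s['eef_pos'].round(1),'rot',s['tool_rot'].round(3),'shift',d.round(2),'F',s['force'].round(2),'w',round(s['width'],1),'t',round(s['clock'],2))
    zj=R[:,2]; print(' jaw dir deg',np.degrees(np.arctan2(zj[1],zj[0])).round(1),' tilt resid',(Ro.from_matrix(R.T)).apply([0,0,-1]).round(4))
E
python3 - <<'E'
from h import *
im,c=load('t0')
print('lid',onz(c,354.8,226.3,33),'pin',onz(c,194.2,227,70),'case',onz(c,196.8,227,40))
print('closed',onz(c,284,188,68))
im,c=load('s0')
rel([530,-206,230])
s=read_state();R=Ro.from_euler('xyz',s['tool_rot']).as_matrix()
T=np.array(calibration('wrist')['world_from_camera'])
print('cam in tool',(R.T@(T[:3,3]-s['eef_pos'])).round(1)); print((R.T@T[:3,:3]).round(2)); print(calibration('wrist')['fx'])
E
```

```text
lid [ 537.81392457 -205.18308903   33.        ] pin [535.70351814 239.71236037  70.        ] case [536.57858305 239.05904086  40.        ]
closed [642.78027008  -6.92903319  68.        ]
 eef [ 281.2 -585.4  230.5] rot [-1.572 -0.    -2.694] shift [-9.71  0.02 -5.86] F [ 0.13 -0.24 -0.92] w 85.3 t 0.1
 jaw dir deg -64.3  tilt resid [-0.      1.      0.0017]
cam in tool [-6.790e+01 -1.425e+02 -1.000e-01]
[[ 0.    0.96  0.27]
 [ 0.   -0.27  0.96]
 [ 1.    0.   -0.  ]]
348.78183525913823
```

Request:
apply_moves --pt "-0.9 0 -0.525 0 0 0" --pt "-0.9 0 -0.525 0 0 0" --pt "-0.9 0 -0.525 0 0 0" --pt "-0.9 0 -0.525 0 0 0" --pt "-0.9 0 -0.525 0 0 0" --pt "-0.9 0 -0.525 0 0 0" --pt "-0.9 0 -0.525 0 0 0" --pt "-0.9 0 -0.525 0 0 0" --pt "-0.9 0 -0.525 0 0 0" --pt "-0.9 0 -0.525 0 0 0" --pt "-0.9 0 -0.525 0 0 0" --pt "0 0 0 0 0 0"

```text
clock: 1.6
eef_pos: [540.5, -201.6, 230.9]
tool_rot: [-1.573, 0.002, -2.687]
force: [-0.4, -0.1, -0.8]
width: 85.3
```

```bash
python3 - <<'E'
from h import *
rel([537.5,-205,230]); im,c=snap('wrist','w1'); print(proj(c,[537.5,-205,34]))
E
```

```text
eef [ 540.5 -201.6  230.9] rot [-1.573e+00  2.000e-03 -2.687e+00] shift [0.1  0.02 0.04] F [-0.41 -0.09 -0.77] w 85.3 t 1.6
 jaw dir deg -63.9  tilt resid [0.0017 1.     0.0021]
(np.float64(278.30749207445587), np.float64(188.15995440993706))
```

View pics/w1.png

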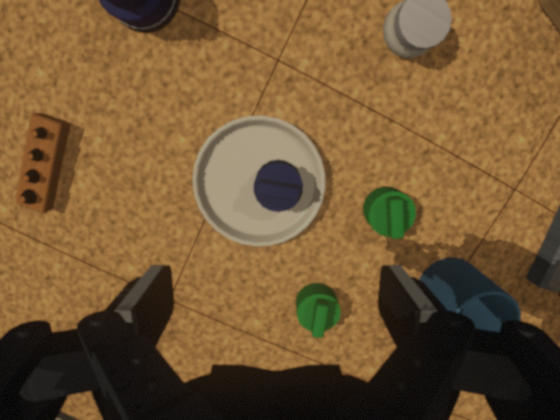

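The lid is at about (278,186) in the dish, and its bar lies nearly along image x. I'll enlarge it to get the bar's angle.

```bash
python3 - <<'E'
from h import *
im,c=load('w1')
hsv=cv2.cvtColor(im,cv2.COLOR_RGB2HSV); print(hsv[186,270:286:5])
p=im[155:217,245:311].astype(float)
m=(p[...,2]>p[...,0]*1.25).astype(np.uint8)
n,l,s,ce=cv2.connectedComponentsWithStats(m); i=1+np.argmax(s[1:,4]); print(s[i],ce[i]+[245,155])
q=np.clip(p*3,0,255).astype(np.uint8)
cv2.imwrite('pics/crop1.png',cv2.resize(q,None,fx=9,fy=9,interpolation=cv2.INTER_CUBIC)[:,:,::-1])
E
```

```text
[[122  62  62]
 [124  73  59]
 [126  66  54]
 [128  40  51]]
[ 13   9  43  21 529] [280.36862004 173.71833648]
```

View pics/crop1.png

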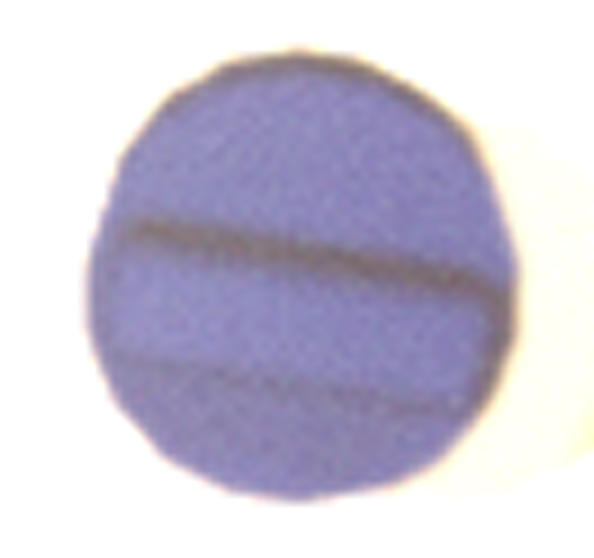

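The enlarged crop shows the bar's top-face corners at about (125,240), (500,300), (470,412) and (110,355).

```bash
python3 - <<'E'
from h import *
im,c=load('w1')
P=[onz(c,u/9-.44+245,v/9-.44+155,52) for u,v in [(125,240),(500,300),(470,412),(110,355)]]
P=np.array(P);print(P.round(1)); ctr=P.mean(0); d=(P[1]-P[0])+(P[2]-P[3])
print('bar centre',ctr,'ang',np.degrees(np.arctan2(d[1],d[0])), 'len',np.linalg.norm(d)/2,'wid',np.linalg.norm(P[0]-P[3]))
print('disc',onz(c,302/9+244.6,275/9+154.6,30))
rel([ctr[0],ctr[1],100])
E
```

```text
[[ 538.7 -183.6   52. ]
 [ 550.1 -221.6   52. ]
 [ 538.  -224.2   52. ]
 [ 526.9 -187.5   52. ]]
bar centre [ 538.42395876 -204.22095282   52.        ] ang -73.1553458401213 len 38.99856807285567 wid 12.382594168910085
disc [ 539.44048676 -203.89516836   30.        ]
 eef [ 538.9 -204.4  230.8] rot [-1.572 -0.    -2.69 ] shift [ 0.01  3.27 -0.01] F [-0.32 -0.95 -0.23] w 85.1 t 1.65
 jaw dir deg -64.1  tilt resid [-2.e-04  1.e+00  1.e-03]
```

Request:
apply_moves --pt "0 0.27 0 0 -0.92 0" --pt "0 0.27 0 0 -0.92 0" --pt "0 0.27 0 0 -0.92 0" --pt "0 0.27 0 0 -0.92 0" --pt "0 0.27 0 0 -0.92 0" --pt "0 0.27 0 0 -0.92 0" --pt "0 0.27 0 0 -0.92 0" --pt "0 0.27 0 0 -0.92 0" --pt "0 0.27 0 0 -0.92 0" --pt "0 0.27 0 0 -0.92 0" --pt "0 0.27 0 0 -0.92 0" --pt "0 0 0 0 0 0" --jaw 0.2

```text
clock: 3.15
eef_pos: [536.7, -207.7, 111.5]
tool_rot: [-1.573, 0.001, -1.284]
force: [-0.7, -0.1, 0.4]
width: 51.1
```

```bash
python3 - <<'E'
from h import *
rel([538.7,-204.1,110]); print(read_state()['qpos'].round(2)); im,c=snap('wrist','w2'); u,v=proj(c,[538.7,-204.1,40]);print(u,v)
for i in range(3): rel([538.7,-204.1,110])
p=np.clip(im.astype(float)*2.5,0,255).astype(np.uint8)
cv2.imwrite('pics/w2b.png',p[:,:,::-1])
E
```

```text
eef [ 536.7 -207.7  111.5] rot [-1.573e+00  1.000e-03 -1.284e+00] shift [-0.07  0.04  0.07] F [-0.71 -0.12  0.4 ] w 51.1 t 3.15
 jaw dir deg 16.4  tilt resid [9.0e-04 1.0e+00 2.5e-03]
[ 0.53  0.7  -0.34  1.83  0.35  0.67  0.28]
281.27619659234506 219.1104194979984
 eef [ 537.4 -207.5  112.1] rot [-1.572  0.    -1.285] shift [-0.07  0.05  0.06] F [-0.29 -0.33  0.29] w 51.1 t 3.2
 jaw dir deg 16.4  tilt resid [3.0e-04 1.0e+00 1.4e-03]
 eef [ 537.4 -207.5  112.1] rot [-1.572  0.    -1.285] shift [-0.07  0.05  0.06] F [-0.29 -0.33  0.29] w 51.1 t 3.2
 jaw dir deg 16.4  tilt resid [3.0e-04 1.0e+00 1.4e-03]
 eef [ 537.4 -207.5  112.1] rot [-1.572  0.    -1.285] shift [-0.07  0.05  0.06] F [-0.29 -0.33  0.29] w 51.1 t 3.2
 jaw dir deg 16.4  tilt resid [3.0e-04 1.0e+00 1.4e-03]
```

View pics/w2b.png

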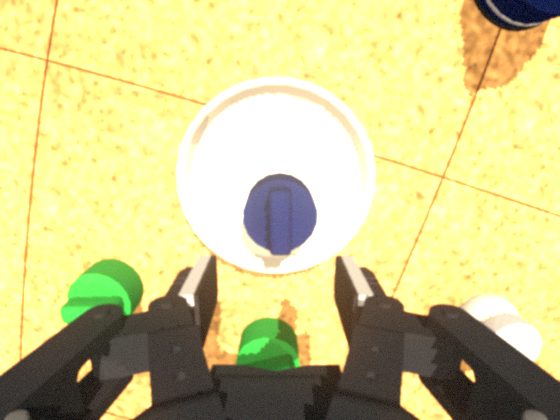

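The lid's disc spans (244–316, 174–252). The bar is upright in the image and centred at about (280.5,221), so it is aligned with the jaws.

```bash
python3 - <<'E'
from h import *
im,c=load('w2')
for uv,z in [((280.5,221),52),((280,213),30)]: p=onz(c,*uv,z); print(p)
print([onz(c,280.5,v,52).round(1) for v in (188,255)])
p=onz(c,280.5,221,52); rel([p[0],p[1],37])
E
```

```text
[ 537.38808189 -201.9175549    52.        ]
[ 537.66218377 -203.13838162   30.        ]
[array([ 531.6, -182.4,   52. ]), array([ 543.7, -223.2,   52. ])]
 eef [ 537.4 -207.5  112.1] rot [-1.572  0.    -1.285] shift [-0.13  1.88  0.04] F [-0.29 -0.33  0.29] w 51.1 t 3.2
 jaw dir deg 16.4  tilt resid [3.0e-04 1.0e+00 1.4e-03]
```

Request:
apply_moves --pt "-0.11 0 0.05 0 0 0" --pt "0 0.4 0 0 0 0" --pt "0 0.4 0 0 0 0" --pt "0 0.4 0 0 0 0" --pt "0 0.4 0 0 0 0" --pt "0 0.24 0 0 0 0" --pt "0 0 0 0 0 0"

```text
clock: 4.08
eef_pos: [538.6, -201.2, 38.0]
tool_rot: [-1.572, 0.001, -1.281]
force: [-0.0, 0.1, 0.9]
width: 51.4
```

Request:
apply_moves --pt "0 0 0 0 0 0" --pt "0 0 0 0 0 0" --pt "0 0 0 0 0 0" --pt "0 0 0 0 0 0" --pt "0 0 0 0 0 0" --pt "0 0 0 0 0 0" --jaw -1

```text
clock: 4.82
eef_pos: [539.4, -201.6, 39.5]
tool_rot: [-1.57, -0.001, -1.281]
force: [-1.0, -0.2, 5.2]
width: 12.5
```

```bash
python3 - <<'E'
from h import *
rel([537.8,-203,37])
E
```

```text
eef [ 539.4 -201.6   39.5] rot [-1.570e+00 -1.000e-03 -1.281e+00] shift [ 0.02  0.06 -0.05] F [-1.   -0.2   5.22] w 12.5 t 4.83
 jaw dir deg 16.6  tilt resid [-6.e-04  1.e+00 -6.e-04]
```

The jaws stopped on the bar and the fingertips are seated on the disc. I'll lift now.

Request:
apply_moves --pt "0 -0.2 0 0 0 0" --pt "0 -0.5 0 0 0 0" --pt "0 -0.8 0 0 0 0" --pt "0 -0.8 0 0 0 0" --pt "0 -0.8 0 0 0 0" --pt "0 -0.4 0 0 0 0" --pt "0 0 0 0 0 0" --pt "0 0 0 0 0 0"

```text
clock: 5.82
eef_pos: [538.2, -201.3, 177.7]
tool_rot: [-1.573, 0.001, -1.281]
force: [0.2, -0.2, -1.0]
width: 12.0
```

```bash
python3 - <<'E'
from h import *
rel([536.5,239,180]); print(read_state()['qpos'].round(2))
im,c=snap('wrist','w3'); a,d=snap('side','s3'); u,v=proj(d,[538,-203,150]); u,v=int(u),int(v); print(u,v)
A=np.clip(im[100:400,130:430].astype(float)*2.5,0,255)
B=cv2.resize(np.clip(a[max(v-50,0):v+50,u-50:u+50]*2.,0,255).astype(np.uint8),(300,300))
cv2.imwrite('pics/x3.png',np.hstack([A.astype(np.uint8),B])[:,:,::-1])
E
```

```text
eef [ 538.2 -201.3  177.7] rot [-1.573e+00  1.000e-03 -1.281e+00] shift [-10.56  -0.05   3.11] F [ 0.16 -0.24 -0.95] w 12.0 t 5.83
 jaw dir deg 16.6  tilt resid [0.0012 1.     0.0018]
[ 0.55  0.61 -0.38  1.78  0.3   0.81  0.32]
285 227
```

View pics/x3.png

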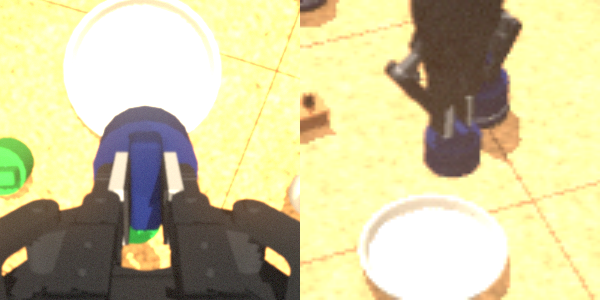

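The lid is held level by its bar and is clear of the dish. I'll carry it to 80 mm short of the case so that the wrist camera, which leads on that side, sees the neck.

Request:
apply_moves --pt "-0.4 0 0.14 0 0 0" --pt "-0.8 0 0.29 0 0 0" --pt "-0.8 0 0.29 0 0 0" --pt "-0.8 0 0.29 0 0 0" --pt "-0.8 0 0.29 0 0 0" --pt "-0.8 0 0.29 0 0 0" --pt "-0.8 0 0.29 0 0 0" --pt "-0.8 0 0.29 0 0 0" --pt "-0.8 0 0.29 0 0 0" --pt "-0.8 0 0.29 0 0 0" --pt "-0.8 0 0.29 0 0 0" --pt "0 0 0 0 0 0"

```text
clock: 7.42
eef_pos: [558.2, 160.9, 178.7]
tool_rot: [-1.57, 0.003, -1.274]
force: [-0.0, -0.3, 0.2]
width: 12.3
```

```bash
python3 - <<'E'
from h import *
rel([536.5,239,150])
im,c=snap('wrist','w4'); rel([536.5,239,150])
print(proj(c,[536.5,239,62]),proj(c,[536.5,239,40]))
q,d=load('w3'); T=np.array(d['world_from_camera'])
E=np.array([538.2,-201.3,177.7]);tx=np.array([.286,-.958,0]);tz=np.array([.958,.286,0])
for uv,z in [((277,207),150),((225,265),177),((329,265),177)]:
    p=onz(d,*uv,z)-E; print(uv,'tool x,z',p@tx,p@tz)
cv2.imwrite('pics/w4b.png',np.clip(im.astype(float)*2.2,0,255).astype(np.uint8)[:,:,::-1])
E
```

```text
eef [558.2 160.9 178.7] rot [-1.57   0.003 -1.274] shift [-2.02  0.73  0.05] F [-0.04 -0.3   0.16] w 12.3 t 7.42
 jaw dir deg 17.0  tilt resid [ 3.2e-03  1.0e+00 -5.0e-04]
 eef [558.3 158.  178.5] rot [-1.572e+00  1.000e-03 -1.277e+00] shift [-2.09  0.72  0.06] F [-0.81 -0.34 -1.03] w 12.2 t 7.47
 jaw dir deg 16.9  tilt resid [1.2e-03 1.0e+00 8.0e-04]
(np.float64(279.2376700671622), np.float64(96.12493555240455)) (np.float64(278.93277333297567), np.float64(97.60407089024174))
(277, 207) tool x,z -22.680204975406618 0.07989500204598586
(225, 265) tool x,z -3.0377268593225635 -23.23300309260158
(329, 265) tool x,z -3.050735971361011 23.29418333197702
```

View pics/w4b.png

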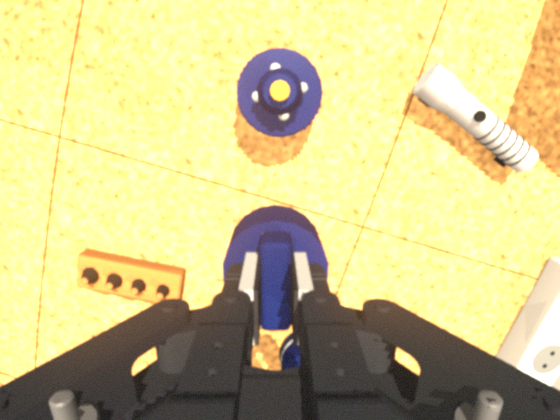

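The case shoulder is at (238–322, 49–136), centred at about (280,92.5), with the pin at (280,91). The held lid's near outline is at (275,207). I'll measure both in this one picture.

```bash
python3 - <<'E'
from h import *
from scipy.optimize import least_squares
im,c=load('w4'); p=im.astype(int)
m=((p[...,2]>p[...,0]+4)).astype(np.uint8); m=cv2.morphologyEx(m,cv2.MORPH_CLOSE,np.ones((3,3)))
E=np.array([558.3,159,178.6]);R=Ro.from_euler('xyz',[-1.572,.001,-1.277]).as_matrix()
def fit(P):
    f=lambda q:np.hypot(P[:,0]-q[0],P[:,1]-q[1])-q[2]
    r=least_squares(f,[*P[:,:2].mean(0),30],loss='soft_l1'); return r.x,np.abs(r.fun).mean()
# case
n,l,s,ce=cv2.connectedComponentsWithStats(m); i=l[92,250]; print(s[i])
k=max(cv2.findContours((l==i).astype(np.uint8),0,1)[0],key=len)[:,0]
P=np.array([onz(c,u,v,40) for u,v in k]); print('shoulder',fit(P))
print('pin',onz(c,280,91,70),'balls',onz(c,280,92.5,50.5))
# lid
for u in (255,265,275,285,295):
    col=m[150:300,u]; v=150+np.argmax(col); q=R.T@(onz(c,u,v,178.6-28)-E); print(u,v,q.round(1), 'centre x',(q[0]+np.sqrt(625-q[2]**2)).round(2))
for v in (240,260,280): 
    r=np.flatnonzero(m[v,200:350])+200; print(v,r.min(),r.max(),[(R.T@(onz(c,x,v,178.6)-E)).round(1)[[0,2]] for x in (r.min(),r.max())])
rel([536.5,239,140])
E
```

```text
[ 238   49   83   87 4114]
shoulder (array([535.53378809, 242.409875  ,  31.84957121]), np.float64(0.21337020785619218))
pin [536.03239826 242.01204599  70.        ] balls [536.22161208 242.2489084   50.5       ]
255 223 [-16.   28.  -10.7] centre x 6.62
265 221 [-17.1  28.   -5.6] centre x 7.32
275 219 [-18.1  28.   -0.4] centre x 6.86
285 221 [-17.1  28.    4.7] centre x 7.47
295 223 [-16.   28.    9.8] centre x 6.96
240 233 317 [array([-17. , -18.7]), array([-17.1,  17.9])]
260 226 325 [array([ -7.6, -22.2]), array([-7.7, 21.8])]
280 261 289 [array([ 2.1, -6.7]), array([2.1, 5.9])]
 eef [558.3 158.  178.5] rot [-1.572e+00  1.000e-03 -1.277e+00] shift [-2.09  0.97  0.07] F [-0.81 -0.34 -1.03] w 12.2 t 7.47
 jaw dir deg 16.9  tilt resid [1.2e-03 1.0e+00 8.0e-04]
```

```bash
python3 - <<'E'
from h import *
im,c=load('w4')
E=np.array([558.3,159,178.6]);R=Ro.from_euler('xyz',[-1.572,.001,-1.277]).as_matrix()
g=im[200:345,268:284].astype(float).mean((1,2)); d=np.abs(np.gradient(cv2.GaussianBlur(g[:,None],(1,5),0)[:,0]))
for j in range(1,len(d)-1):
    if d[j]>d[j-1] and d[j]>=d[j+1] and d[j]>1:
        v=200+j; print(v,d[j].round(1),g[j].round(0),[(R.T@(onz(c,276,v,178.6+h)-E))[0].round(1) for h in (18,0,-28)])
E
```

```text
205 18.0 91.0 [np.float64(-37.5), np.float64(-32.8), np.float64(-25.5)]
221 2.3 49.0 [np.float64(-31.3), np.float64(-25.7), np.float64(-17.1)]
231 2.4 44.0 [np.float64(-27.4), np.float64(-21.2), np.float64(-11.7)]
242 2.1 44.0 [np.float64(-22.9), np.float64(-16.2), np.float64(-5.6)]
330 19.1 75.0 [np.float64(16.0), np.float64(28.4), np.float64(47.6)]
338 5.6 103.0 [np.float64(19.9), np.float64(32.8), np.float64(53.0)]
```

Request:
apply_moves --pt "-0.4 0 0.02 0 0 0" --pt "-0.7 0 0.02 0 0 0" --pt "-0.7 0 0.02 0 0 0" --pt "-0.335 0 0.015 0 0 0" --pt "0 0.5 0 0 0 0" --pt "0 0.6 0 0 0 0" --pt "0 0.5 0 0 0 0" --pt "0 0 0 0 0 0" --pt "0 0 0 0 0 0" --pt "0 0 0 0 0 0"

```text
clock: 8.72
eef_pos: [538.7, 238.2, 116.0]
tool_rot: [-1.569, 0.0, -1.281]
force: [0.6, 0.6, -0.4]
width: 12.2
```

```bash
python3 - <<'E'
from h import *
rel([536,242,110])
im,c=snap('wrist','w5'); rel([536,242,110]); a,d=snap('side','s5'); rel([536,242,110])
u,v=map(int,proj(d,[536,242,80])); print(u,v)
A=np.clip(im[100:400,130:430].astype(float)*2.5,0,255)
B=cv2.resize(np.clip(a[v-40:v+40,u-40:u+40]*2.5,0,255).astype(np.uint8),(480,480),interpolation=cv2.INTER_CUBIC)
cv2.imwrite('pics/x5.png',np.hstack([np.pad(A.astype(np.uint8),((0,180),(0,0),(0,0))),B])[:,:,::-1])
E
```

```text
eef [538.7 238.2 116. ] rot [-1.569  0.    -1.281] shift [-0.11  0.15 -0.04] F [ 0.63  0.58 -0.37] w 12.2 t 8.72
 jaw dir deg 16.6  tilt resid [ 2.0e-04  1.0e+00 -1.9e-03]
 eef [538.6 238.2 115.9] rot [-1.569  0.    -1.281] shift [-0.11  0.15 -0.03] F [-0.07 -0.21 -1.49] w 12.3 t 8.78
 jaw dir deg 16.6  tilt resid [ 2.0e-04  1.0e+00 -1.7e-03]
 eef [538.5 238.1 115.7] rot [-1.569  0.    -1.281] shift [-0.11  0.14 -0.03] F [-0.51  0.24 -0.9 ] w 12.4 t 8.82
 jaw dir deg 16.6  tilt resid [ 1.0e-04  1.0e+00 -1.5e-03]
233 154
```

View pics/x5.png

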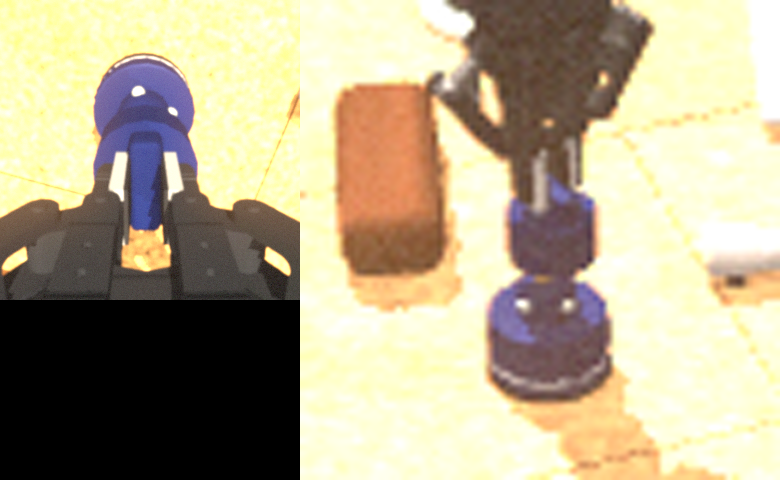

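The side view shows the lid (508–595) above the case (488–610) nearly coaxially. I'll measure the residual offset.

```bash
python3 - <<'E'
from h import *
from scipy.optimize import least_squares
im,c=load('w5'); p=im.astype(int)
m=(p[...,2]>p[...,0]+4).astype(np.uint8)
tx=np.array([np.cos(-1.281),np.sin(-1.281)]); tz=np.array([-tx[1],tx[0]])
E=np.array([538.6,238.2])
L=[]
for v in range(176,216,3):
    r=np.flatnonzero(m[v,180:400])+180; L+= [onz(c,r.min()-.5,v,40)[:2],onz(c,r.max()+.5,v,40)[:2]]
for u in range(235,318,6):
    v=np.argmax(m[130:300,u])+130; L.append(onz(c,u,v-.5,40)[:2])
L=np.array(L); r=least_squares(lambda q:np.hypot(*(L-q[:2]).T)-q[2],[536,242,34],loss='soft_l1',f_scale=.5)
print('case',r.x,np.abs(r.fun).mean(),'tool',(r.x[:2]-E)@tx,(r.x[:2]-E)@tz)
for v in (245,250,255,260):
    r=np.flatnonzero(m[v,180:400])+180; print(v,r.min(),r.max(),[((onz(c,x,v,115.5)[:2]-E)@tx,(onz(c,x,v,115.5)[:2]-E)@tz) for x in (r.min()-.5,r.max()+.5)])
# side view check
a,d=load('s5'); u0,v0=233-40,154-40
for n,x,z in (('lid',551.5,101),('case',549,20)):
    col=u0+(x-300)/6; o,dd=0,0
    print(n,col,proj(d,[536.5,240,z])[0],proj(d,[537.5,240,z])[0],proj(d,[536.5,241,z])[0])
E
```

```text
case [534.74685211 244.62726063  31.95850902] 0.21450031477183054 tool -7.26032151605566 -1.8558446625851837
245 230 320 [(np.float64(-12.731789538126629), np.float64(-20.723088718088356)), (np.float64(-12.684780183620413), np.float64(19.181082624965438))]
250 228 322 [(np.float64(-10.375842541303513), np.float64(-21.695946047441037)), (np.float64(-10.325522615312817), np.float64(20.15031799133432))]
255 227 324 [(np.float64(-7.99858441907271), np.float64(-22.23473879276985)), (np.float64(-7.94398781759769), np.float64(21.129240068094703))]
260 225 325 [(np.float64(-5.597961603348892), np.float64(-23.22506778817471)), (np.float64(-5.54175004847641), np.float64(21.671775321575506))]
lid 234.91666666666666 233.34488179918702 233.63746905298652 233.25090064882136
case 234.5 234.27099701436273 234.55457035533942 234.17954807102058
```

The wrist measurement says the case is about 7.5 mm further along −tool x, and the side view agrees (4.4 mm against a predicted 4.8 mm along its horizontal). I'll correct and re-measure.

Request:
apply_moves --pt "-0.18 0 -0.03 0 0 0" --pt "0 0 0 0 0 0" --pt "0 0 0 0 0 0" --pt "0 0 0 0 0 0"

```text
clock: 9.32
eef_pos: [534.8, 244.4, 114.9]
tool_rot: [-1.571, -0.0, -1.281]
force: [0.2, -0.2, -0.1]
width: 12.6
```

```bash
cat > m.py <<'E'
from h import *
from scipy.optimize import least_squares
import sys
f=sys.argv[1]
rel([535,244,110]); s=read_state(); E=s['eef_pos'][:2]; zt=s['eef_pos'][2]; yaw=s['tool_rot'][2]
im,c=snap('wrist','w'+f); a,d=snap('side','s'+f); b,e=snap('top','t'+f)
p=im.astype(int); m=(p[...,2]>p[...,0]+4).astype(np.uint8)
tx=np.array([np.cos(yaw),np.sin(yaw)]); tz=np.array([-tx[1],tx[0]])
def fit(L,R):
    L=np.array(L); r=least_squares(lambda q:np.hypot(*(L-q[:2]).T)-R,L.mean(0)+5*tx,loss='soft_l1',f_scale=.5); q=r.x-E
    return 'tool x,z',(q@tx).round(2),(q@tz).round(2),'res',np.abs(r.fun).mean().round(2)
us=range(240,316,5); vt=[np.argmax(m[130:300,u])+130 for u in us]; print(vt)
print('case',fit([onz(c,u,v-.5,40)[:2] for u,v in zip(us,vt)],32))
L=[]
for v in range(236,262,3):
    r=np.flatnonzero(m[v,180:400])+180; L+=[onz(c,r.min()-.5,v,zt)[:2],onz(c,r.max()+.5,v,zt)[:2]]
for R in (23,24,25): print('lid',R,fit(L,R))
u,v=map(int,proj(d,[536,242,80])); g=a.astype(int); mm=(g[...,2]>g[...,0]+4)
for vv in range(v-15,v+30,3):
    r=np.flatnonzero(mm[vv,u-25:u+25])+u-25
    if len(r): print(vv,r.min(),r.max(),(r.min()+r.max())/2,end=' | ')
A=np.clip(im[100:300,130:430].astype(float)*2.5,0,255)
B=cv2.resize(np.clip(a[v-40:v+40,u-40:u+40]*2.5,0,255).astype(np.uint8),(480,480),interpolation=cv2.INTER_CUBIC)
cv2.imwrite(f'pics/x{f}.png',np.hstack([np.pad(A.astype(np.uint8),((0,280),(0,0),(0,0))),B])[:,:,::-1])
E
python3 m.py 6
```

```text
eef [534.8 244.4 114.9] rot [-1.571 -0.    -1.281] shift [0.01 0.12 0.  ] F [ 0.22 -0.21 -0.07] w 12.6 t 9.32
 jaw dir deg 16.6  tilt resid [-2.e-04  1.e+00  1.e-04]
[np.int64(188), np.int64(182), np.int64(181), np.int64(179), np.int64(176), np.int64(174), np.int64(174), np.int64(173), np.int64(173), np.int64(174), np.int64(175), np.int64(176), np.int64(179), np.int64(182), np.int64(185), np.int64(191)]
case ('tool x,z', np.float64(-0.4), np.float64(0.02), 'res', np.float64(0.26))
lid 23 ('tool x,z', np.float64(-1.68), np.float64(-0.72), 'res', np.float64(0.66))
lid 24 ('tool x,z', np.float64(0.43), np.float64(-0.74), 'res', np.float64(0.88))
lid 25 ('tool x,z', np.float64(2.31), np.float64(-0.76), 'res', np.float64(1.07))
145 233 235 234.0 | 148 226 228 227.0 | 151 227 227 227.0 | 163 226 242 234.0 | 166 225 243 234.0 | 169 226 229 227.5 |
```

View pics/x6.png

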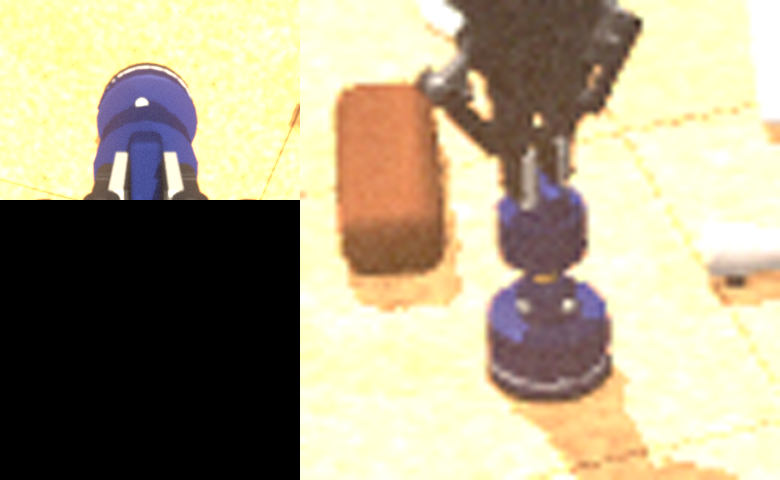

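In the side view the lid's centre is at column 542, against 543.4 expected for coaxial. The brass pin and neck are at about 543, so they line up to within about 1 mm. I'll make a small trim and go down.

Request:
apply_moves --pt "-0.012 0 0.02 0 0 0" --pt "0 0.2 0 0 0 0" --pt "0 0.2 0 0 0 0" --pt "0 0.2 0 0 0 0" --pt "0 0 0 0 0 0" --pt "0 0 0 0 0 0"

```text
clock: 10.22
eef_pos: [535.4, 245.3, 90.9]
tool_rot: [-1.571, 0.0, -1.281]
force: [0.3, -0.4, -1.2]
width: 12.2
```

Request:
apply_moves --pt "0 0.05 0 0 0 0" --pt "0 0.05 0 0 0 0" --pt "0 0.05 0 0 0 0" --pt "0 0 0 0 0 0"

```text
clock: 10.72
eef_pos: [536.2, 245.4, 85.8]
tool_rot: [-1.569, -0.0, -1.281]
force: [0.2, -0.9, 5.4]
width: 12.1
```

Contact came at the expected height, with almost no side force. I'll keep pressing in small steps.

Request:
apply_moves --pt "0 0.05 0 0 0 0" --pt "0 0.05 0 0 0 0" --pt "0 0 0 0 0 0"

```text
clock: 11.1
eef_pos: [535.7, 245.1, 80.9]
tool_rot: [-1.57, -0.0, -1.281]
force: [1.0, -0.7, -1.2]
width: 12.0
```

Request:
apply_moves --pt "0 0.05 0 0 0 0" --pt "0 0.05 0 0 0 0" --pt "0 0 0 0 0 0"

```text
clock: 11.48
eef_pos: [535.5, 245.1, 77.0]
tool_rot: [-1.571, -0.0, -1.281]
force: [0.8, -1.1, 2.4]
width: 12.0
```

Request:
apply_moves --pt "0 0.05 0 0 0 0" --pt "0 0.05 0 0 0 0" --pt "0 0 0 0 0 0" --pt "0 0 0 0 0 0"

```text
clock: 11.98
eef_pos: [535.6, 245.1, 73.6]
tool_rot: [-1.57, -0.0, -1.281]
force: [-0.8, -1.8, 8.5]
width: 12.6
```

Request:
apply_moves --pt "0 0.05 0 0 0 0" --pt "0 0.05 0 0 0 0" --pt "0 0 0 0 0 0" --pt "0 0 0 0 0 0"

```text
clock: 12.48
eef_pos: [535.5, 245.1, 73.3]
tool_rot: [-1.569, -0.002, -1.281]
force: [-9.1, -5.5, 37.2]
width: 12.2
```

The lid has bottomed out: the TCP stopped at about 73.3 while the force rose to 37 N. I'll hold and check that it is stable.

Request:
apply_moves --pt "0 0 0 0 0 0" --pt "0 0 0 0 0 0" --pt "0 0 0 0 0 0" --pt "0 0 0 0 0 0" --pt "0 0 0 0 0 0" --pt "0 0 0 0 0 0" --pt "0 0 0 0 0 0" --pt "0 0 0 0 0 0"

```text
clock: 13.48
eef_pos: [535.5, 245.1, 73.3]
tool_rot: [-1.569, -0.002, -1.281]
force: [-9.2, -5.5, 37.0]
width: 12.5
```

```bash
python3 - <<'E'
from h import *
rel([535.5,245,73])
im,c=snap('wrist','w7'); a,d=snap('side','s7'); rel([535.5,245,73])
u,v=map(int,proj(d,[536,242,60]))
A=np.clip(im[100:300,130:430].astype(float)*2.5,0,255)
B=cv2.resize(np.clip(a[v-40:v+40,u-40:u+40]*2.5,0,255).astype(np.uint8),(480,480),interpolation=cv2.INTER_CUBIC)
cv2.imwrite('pics/x7.png',np.hstack([np.pad(A.astype(np.uint8),((0,280),(0,0),(0,0))),B])[:,:,::-1])
E
```

```text
eef [535.5 245.1  73.3] rot [-1.569 -0.002 -1.281] shift [ 0.    0.01 -0.  ] F [-9.22 -5.54 37.02] w 12.5 t 13.47
 jaw dir deg 16.6  tilt resid [-0.0016  1.     -0.0016]
 eef [535.5 245.1  73.3] rot [-1.569 -0.002 -1.281] shift [ 0.    0.01 -0.  ] F [-8.23 -5.56 37.42] w 12.3 t 13.57
 jaw dir deg 16.6  tilt resid [-0.0016  1.     -0.0016]
```

View pics/x7.png

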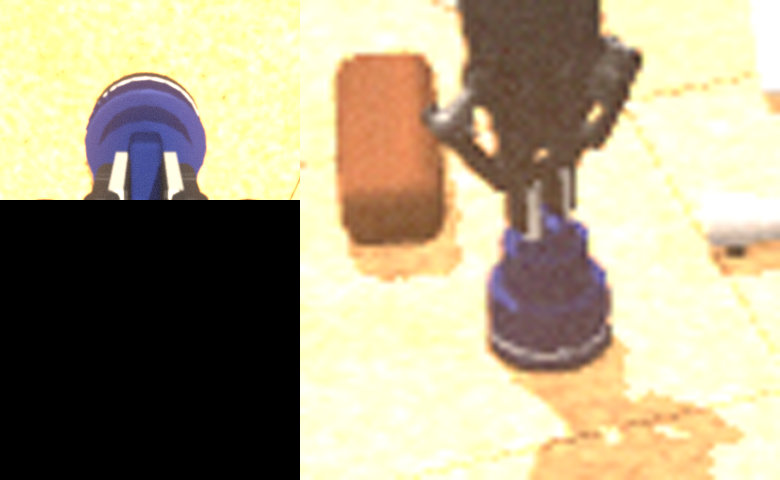

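The lid sits coaxially on the case, resting on the shoulder with no gap visible. The force holds steady at 37 N and nothing is moving, so I'll hand in.

```bash
python3 -c "
from cell import *
print(finish_job())"
```

```text
the job is handed in; nothing more can be done
None
```

I lifted the navy lid out of the dish by its twist bar, set it over the open case's neck and pressed it down until it snapped on. I handed the job in at about 13.6 s, still gripping and pressing.

**Press-down:**

| TCP height (mm) | Upward force (N) | What it shows |
|---|---|---|
| about 86 | 5.4 | lip meets the latch balls |
| about 81 | −1.2 | force drops as the balls snap out |
| about 77 | 2.4 | pin starts to push back |
| 73.6 | 8.5 | lid close to fully down |
| 73.3 | 37 | stopped on the shoulder |

**Last checks:** the 37 N push and the pose held steady for 1 s. In the side and wrist pictures the lid is level, centred on the case and shows no gap at the shoulder.

**What disagreed or was not checked:**
- My first approach to the case ended about 7 mm off its axis. The first top-view estimate of the case was also about 5 mm off the close-range wrist measurement. I corrected the position from the wrist and side cameras before going down.
- About 10 N of sideways force remains in the final push, and 37 N is well above the 7 to 9 N needed. I did not ease it, as you asked.
- I did not read the pin's travel directly; I inferred it from the force and height.
- I took no final picture of the dish and bystanders, but I saw no sign of contact with them.

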